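# Nest the cups in the drawer safe and lock their ring

## Robot

A 6-joint arm with a two-finger parallel gripper is mounted at the origin on the work surface. World frame = base frame: x ahead of the robot, y to its left, z up, the work surface at z = 0. Lengths are in m, angles in rad, forces in N, time in s.
With the tool pointing down it reaches from about 0.35 to 0.875 m from the base axis. Payload 4.2 kg.
Tool frame: the origin (TCP) lies on the centre line of the jaws, within the pads' length; the fingertips stand 17 mm ahead of it and the grasp point (between the pads) lies 2 mm behind it; z points along the fingers, y is the direction in which the jaws open and shut (so a half turn about z gives the same grasp; the last joint's range is limited). The gripper opens to 87 mm and grips with 3 to 60 N. Pads are 19 mm wide; open, the fingers measure 117 mm over their backs; the gripper's body (75 mm by 190 mm) begins 51 mm behind the grasp point.
Start: joints at [0.259, 0.385, 0.008, 0, -1.194, -0.259], TCP at [0.625, 0, 0.24] pointing down, gripper open.
Joint ranges: [-3.14, 3.14], [-1.21, 2.06], [-1.07, 1.41], [-3.16, 2.05], [-2.99, -0.16], [-3.1, 3.1]. Speed limits (rad/s): [2.79, 2.79, 3.14, 3.14, 3.14, 3.14].

## Interface

Orientations are given as a rotation vector (axis times angle).
In Python, from cell import ctrl gives the robot as it stands.
- The arm moves only by the tool servo_tool, never from a script. Its argument "deltas" is a list of rows, each an object with "delta_pos": the shift along the tool's x, y, z in cm, a list of three; "rot": the turn, a rotation vector about the tool's x, y, z in degrees, a list of three; "gripper": the closure in counts, from 0 (fully open) to 255 (shut). A call has 1 to 8 rows; each row shifts and turns the commanded pose from where the row before left it, along the tool's axes as they then stand; what a row does not reach is not made up. A row lasts 1/10 s, in which the tool goes at most 50 mm and 8.59 degrees, less where a joint would pass 70% of its speed; a pose out of reach is approached as far as the arm can. A call with a gripper value outside its range is refused whole. The fingers move at their own pace and stop on an object; the grip force is fixed at half the most. Time passes only in rows, so rows that do not move let the fingers close. It gives the time, the measured TCP pose, the force and the opening at its end, in the units of the state.
- ctrl.get_state(): the state, without advancing time (a new reading comes with each control period).
- ctrl.capture(name): name is "scene" or "side" or "wrist"; returns a dict with "frame" (480x640x3 uint8, red, green, blue), "range_z" (480x640 float32, m along the optical axis (not along the pixel's ray), 0 where there is no reading), "camera_matrix" (3x3 intrinsics, pixels), "dist" ([k1, k2, p1, p2, k3] as OpenCV has them; the pictures are not rectified), "position" and "attitude" of the camera in the world. Camera axes: x right, y up, looking along -z (the intrinsics and any distortion apply to the point x, -y, -z); pixel columns grow to the right and rows downward; lengths in m; the calibration is good to about 2 mm. A picture is of the moment at which its call begins.
- ctrl.hand_in(): hands the job in, once; it reports no verdict.
Trained networks look in a picture, given as the dict that the camera call returned (one of the last four; its "shot" number tells which), for a name from the list of things; names that differ only in an ending like _2 or _b are one class to them, and where a whole thing is asked for, a point or a joint stands for the part that bears it (a point fixed in the world has none). Each returns a list of dicts, best first, with "p" (0 to 1); they miss things now and then, are a little off and sometimes report something else, mostly with a low value. They report only what shows in the picture. A call takes as long as a camera call. They do not tell look-alikes from the thing itself.
- ctrl.find_in(picture, label): "bbox" ([centre column, centre row, width, height] in pixels, round what is visible of it).
- ctrl.mark_of(picture, label): "position" ([column, row] in pixels: a listed point, or the origin of a listed thing).
The state is a dict: "time_s": time; "joints": joint angles; "qvel": joint speeds; "effort": joint torques, N m; "position": TCP position; "eef_rot": TCP orientation; "contact_force": force on the tool from outside, world axes, zero at the start; "moment": the same for the moment, N m; "grip_width": opening from 0.0 (shut) to 1.0 (fully open).
Only numpy, scipy, OpenCV 4.12 (cv2) and the standard library are available. Lean on these libraries where they do the work, as an engineer would, in place of code of your own. Each camera call takes 0.05 s, during which the arm holds its last target. There are 200 camera calls.

## Task

Put the two cups from the sloped stand away in the open safe: lower the blue cup into the grey cup that stands in the safe's holder and let go when it is fully home, then lower the orange cup fully home into the blue one, without dropping either. Then turn the holder's lock ring by its red handle until the handle points at the green mark. The grey cup stays in its holder, and the other things on the table and in the safe are left where they are.

Things in the scene. Friction and masses are not known exactly. Their poses are not given: they have to be found in the camera images.
- blue_cup: blue metal cup, 100 mm tall, foot 39 mm across, flaring to 61 mm at 71 mm up, then a straight rim band 69 mm across above it to grip. Wall 2.5 mm; inner floor 32 mm above the underside, so nested cups stand 32 mm apart. Origin: centre of underside; z: axis to the mouth. Starts leaning 29 deg from upright, lowest 42 mm in a socket of the stand; draws out along its axis
- orange_cup: orange metal cup, 100 mm tall, foot 39 mm across, flaring to 61 mm at 71 mm up, then a straight rim band 69 mm across above it to grip. Wall 2.5 mm; inner floor 32 mm above the underside, so nested cups stand 32 mm apart. Origin: centre of underside; z: axis to the mouth. Starts leaning 29 deg from upright, lowest 42 mm in a socket of the stand; draws out along its axis
- grey_cup: bare grey aluminium metal cup, 100 mm tall, foot 39 mm across, flaring to 61 mm at 71 mm up, then a straight rim band 69 mm across above it to grip. Wall 2.5 mm; inner floor 32 mm above the underside, so nested cups stand 32 mm apart. Origin: centre of underside; z: axis to the mouth. Starts upright with its foot in the safe's holder
- holder (a point): point on the floor of the cup holder in the safe, on the axis of holder and lock ring, 10 mm above the table; its z is that upright axis. The grey cup's underside centre rests here, inside a black well 14 mm high and 55 mm outside diameter
- safe: open dark grey drawer safe, a box 220 x 280 x 65 mm (x, y, z), floor 6 mm up, walls 6 mm, front (-x) wall 34 mm thick with a round fingerprint reader on top; lid folded back beyond its +x side, sloping up to 115 mm. Origin: centre of the underside; the holder is at (0, -50) mm in its frame. Fixed
- lock_ring (a joint): angle in rad of the aluminium lock ring (100 mm outside diameter, 72 mm hole, at 16 to 28 mm above the table) that turns round the holder's axis, counter-clockwise from above as it grows; end stops at 0 and 1.45; locked at 1.15. It stays where it is left (light friction)
- ring_handle (a point): point in the ring's red upright handle, on its centre line, 92 mm above the table and 95 mm from the holder's axis. The handle is a tab 14 mm thick along its path and 24 mm wide radially, standing up to 101 mm above the table
- lock_mark (a point): where ring_handle comes to lie when the ring is locked; below it, on the floor of the safe just beyond the end of the ring's arm, is a green strip, pointing radially (the white strip is the open end)
- stand: plywood stand, 230 x 150 mm (x, y), with two dark sockets on its slope, 120 mm apart along its x, both leaning 29 degrees towards its +y. Rims of the sockets are up to 106 mm above the table, its highest edge 100 mm. Origin: centre of the underside. Fixed to the table
- lotion: bystander: brown glass bottle, 52 mm diameter, 150 mm tall. Origin: centre of the underside. Leave it where it is
- cream_jar: bystander: low blue jar with white lid, 64 mm diameter, 55 mm tall. Origin: centre of the underside. Leave it where it is
- torch: bystander: metal torch lying on the table, 142 mm long along its x, 38 mm thick at most. Origin: centre of the underside. Leave it where it is
- glasses_case: bystander: black glasses case, 60 x 150 x 40 mm (x, y, z). Origin: centre of the underside. Leave it where it is
- tin: bystander: flat brass tin, 100 x 40 x 26 mm, lying on the floor of the safe (6 mm up). Origin: centre of the underside. Leave it where it is
- mug: bystander: white mug, 82 mm diameter, 95 mm tall, handle towards its +y. Origin: centre of the underside. Leave it where it is
- clock: bystander: white alarm clock, 45 x 120 x 74 mm. Origin: centre of the underside. Leave it where it is
There are look-alikes about, which are no part of the job. Of the things shaped like the orange_cup, the orange one is meant.

How it is judged:
By the outcome, as a careful person would: the job done as asked, in the order asked, and still so for the second after the job is handed in, with the robot touching nothing.
It also fails if it takes over 72 s, if anything falls off the work surface, if the arm or the gripper's body presses on something with over 40 N, if the wrist force passes 120 N, or if a joint passes its speed limit or range.

## Working session

There is one attempt and no reset: what is moved stays moved. The work goes in short steps, Python scripts to look and compute and a tool call to move; the robot and the scene stay as the last step left them, time stands still between calls to the robot, and variables do not carry over. Pictures are saved under pics/ and viewed, about 8 in all and at most 12, crops included, and the job is handed in when it is done.

Besides the shell and the picture viewer there is one more tool, called after "Request:" by a JSON object that holds its "name" and its "arguments", one argument or row to a line. servo_tool: Moves the arm, as the interface text tells. Its arguments: {"type":"object","properties":{"deltas":{"type":"array","items":{"type":"object","properties":{"delta_pos":{"type":"array","items":{"type":"number"}},"rot":{"type":"array","items":{"type":"number"}},"gripper":{"type":"number"}}}}},"required":["deltas"]}

```bash
mkdir -p pics; cat > h.py <<'E'
import numpy as np, cv2
from scipy.spatial.transform import Rotation as R
from cell import ctrl
def att(p):
    a=np.array(p["attitude"],float)
    return a if a.shape==(3,3) else R.from_rotvec(a).as_matrix() if a.size==3 else R.from_quat(a).as_matrix()
def ray(p,uv):
    n=cv2.undistortPoints(np.array(uv,float).reshape(-1,1,2),p["camera_matrix"],np.array(p["dist"]))[:,0]
    return np.c_[n[:,0],-n[:,1],-np.ones(len(n))]@att(p).T   # world rays per unit z depth
def at_z(p,uv,z):
    d=ray(p,uv); o=np.array(p["position"]); return o+d*((z-o[2])/d[:,2])[:,None]
def cloud(p):
    v,u=np.mgrid[0:480,0:640]; d=ray(p,np.c_[u.ravel(),v.ravel()])
    z=p["range_z"].ravel(); X=np.array(p["position"])+d*z[:,None]; X[z==0]=np.nan
    return X.reshape(480,640,3)
def proj(p,X):
    c=(np.atleast_2d(X)-np.array(p["position"]))@att(p); c=c*[1,-1,-1]
    return cv2.projectPoints(c.reshape(-1,1,3),np.zeros(3),np.zeros(3),p["camera_matrix"],np.array(p["dist"]))[0][:,0]
def save(p,name): cv2.imwrite("pics/"+name,p["frame"][:,:,::-1])
E
python3 - <<'E'
from h import *
print(ctrl.get_state())
for n in["scene","side","wrist"]:
    p=ctrl.capture(n); save(p,n+"0.png"); print(n,p["position"],p["attitude"],p["shot"])
    C=cloud(p)
    for l in["blue_cup","orange_cup","grey_cup","ring_handle","holder","lock_mark","stand","safe","mug","clock","lotion","torch","glasses_case","cream_jar","tin"]:
        try:
            b=ctrl.find_in(p,l)[:3]; m=ctrl.mark_of(p,l)[:3]
        except Exception as e: print(l,e); continue
        print(l,[(np.round(x["bbox"]).astype(int).tolist(),round(x["p"],2)) for x in b],[(np.round(x["position"]).astype(int).tolist(),round(x["p"],2)) for x in m])
E
```

```text
{'time_s': 0.0, 'joints': array([ 2.58618343e-01,  3.85550066e-01,  6.64146785e-03, -5.05496516e-04,
       -1.19401503e+00, -2.58594744e-01]), 'qvel': array([ 0.00026863, -0.00073457,  0.00054727,  0.00177798,  0.00127832,
       -0.00126541]), 'effort': array([ 5.69075401e-04, -3.90661991e+01,  1.87403029e+01,  4.22001421e+00,
        1.09914420e-02, -1.81494070e-04]), 'position': array([6.24434470e-01, 3.32315565e-05, 2.38468648e-01]), 'eef_rot': array([ 2.22012676, -2.22048843, -0.00231679]), 'contact_force': array([-0.18308092, -0.03400111, -0.6005838 ]), 'moment': array([-0.06609867,  0.05726776,  0.02123727]), 'grip_width': 0.9993359414582895}
scene [ 1.67583087 -0.01834973  1.31368113] [0.58403288 0.58206577 1.46763307] 1
blue_cup [([248, 222, 29, 35], 0.63), ([236, 211, 55, 22], 0.55), ([418, 282, 134, 120], 0.36)] [([235, 239], 0.96)]
orange_cup [([174, 209, 29, 32], 0.74), ([251, 256, 28, 29], 0.73), ([248, 328, 46, 37], 0.66)] [([231, 318], 0.95), ([164, 224], 0.91), ([242, 274], 0.82)]
grey_cup [([320, 276, 22, 47], 0.45)] [([387, 268], 0.9)]
ring_handle [([396, 269, 58,
[... 2150 characters left out ...]
.23)]
wrist [ 0.62492979 -0.07352117  0.38438122] [ 1.30692526e-03 -4.24183380e-01  3.11145344e+00] 3
blue_cup [] []
orange_cup [([108, 25, 89, 50], 0.82)] []
grey_cup [([366, 376, 54, 34], 0.82)] [([361, 368], 0.77)]
ring_handle [([364, 375, 100, 41], 0.7)] []
holder [([333, 344, 318, 128], 0.7)] [([363, 363], 0.93)]
lock_mark [([330, 347, 317, 124], 0.73)] []
stand [([398, 24, 268, 43], 0.95)] []
safe [([333, 346, 319, 127], 0.58)] []
mug [] []
clock [] []
lotion [([283, 217, 70, 90], 0.69), ([333, 347, 315, 127], 0.47)] [([291, 198], 0.94)]
torch [] []
glasses_case [([621, 6, 38, 5], 0.86)] []
cream_jar [([528, 240, 92, 77], 0.61)] [([508, 232], 0.72)]
tin [([332, 346, 320, 126], 0.4)] []
```

```bash
python3 - <<'E'
import cv2
a=cv2.imread("pics/scene0.png")[170:370,110:540]; b=cv2.imread("pics/side0.png")[120:440,190:460]
cv2.imwrite("pics/scene0c.png",cv2.resize(a,None,fx=1.86,fy=1.86,interpolation=cv2.INTER_CUBIC))
cv2.imwrite("pics/side0c.png",cv2.resize(b,None,fx=1.87,fy=1.87,interpolation=cv2.INTER_CUBIC))
E
```

```text
(no output)
```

View pics/scene0c.png

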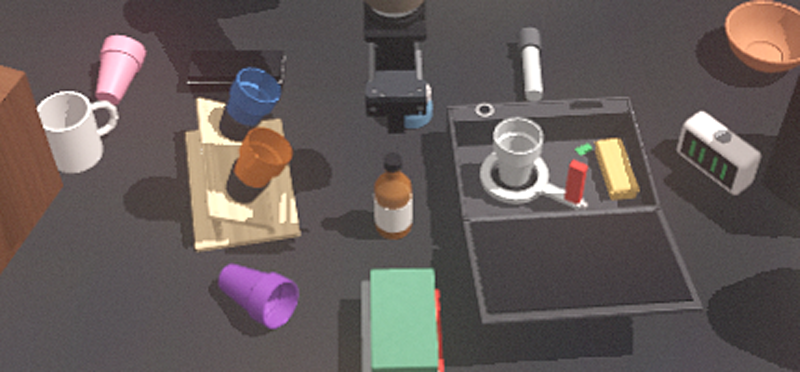

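View pics/side0c.png

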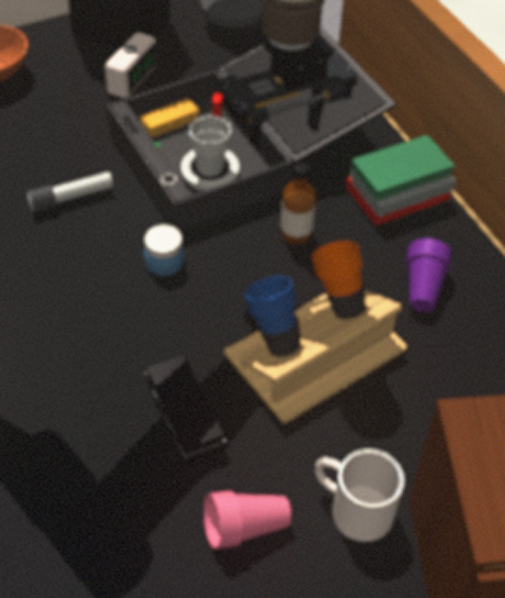

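The scene view shows the blue cup at (247,221) and the orange cup at (251,256) on the stand, with the grey cup at about (388,252). The handle is red at (420,267) and the mark green at (424,250). Look-alikes for the orange cup are purple (248,328), pink (174,209) and the bowl (520,190). The other blue thing is the cream jar (333,227). I choose the two cups standing in the plywood stand.

```bash
cat > fit.py <<'E'
from h import *
from scipy.optimize import least_squares
P=np.array([(0,0),(19.5,0),(30.5,71),(34.5,71),(34.5,100),(32,100),(32,73),(28,71),(17.5,32),(0,32)])/1000.
def pdist(r,z):
    q=np.c_[r,z]; best=np.full(len(q),9.)
    for a,b in zip(P[:-1],P[1:]):
        t=np.clip(((q-a)@(b-a))/((b-a)@(b-a)),0,1); best=np.minimum(best,np.linalg.norm(q-a-t[:,None]*(b-a),axis=1))
    return best
def fit(X,tilt,x0,az0=None,zfix=None):
    def res(v,full=False):
        o=v[:3].copy()
        if zfix is not None:o[2]=zfix
        a=np.array([np.sin(tilt)*np.cos(v[3]),np.sin(tilt)*np.sin(v[3]),np.cos(tilt)])
        d=X-o; z=d@a; r=np.linalg.norm(d-z[:,None]*a,axis=1)
        return pdist(r,z)
    best=None
    for az in ([az0] if az0 is not None else np.arange(0,6.28,.5)):
        s=least_squares(res,np.r_[x0,az],loss="soft_l1",f_scale=.002)
        if best is None or s.cost<best.cost: best=s
    return best.x,np.median(np.abs(res(best.x)))
E
python3 - <<'E'
from fit import *
print(ctrl.get_state()["time_s"])
allp={}
for n in["scene","side"]:
    p=ctrl.capture(n); C=cloud(p); hsv=cv2.cvtColor(p["frame"],cv2.COLOR_RGB2HSV)
    H,S,V=[hsv[...,i].astype(int) for i in range(3)]
    boxes={"scene":dict(blue=(225,200,270,250),orange=(232,235,272,278),grey=(370,230,408,275),red=(408,250,428,285),green=(412,243,432,255)),
     "side":dict(blue=(315,262,355,300),orange=(352,244,388,282),grey=(288,178,318,212),red=(300,165,312,184),green=(268,192,280,202))}[n]
    cond=dict(blue=(H>95)&(H<130)&(S>100)&(V>40),orange=(H<20)&(S>130)&(V>50),grey=(S<60)&(V>90),red=((H<8)|(H>172))&(S>140),green=(H>45)&(H<80)&(S>90))
    for k,(a,b,c,d) in boxes.items():
        m=np.zeros((480,640),bool); m[b:d,a:c]=True; m&=cond[k]
        X=C[m]; X=X[np.isfinite(X[:,0])]; med=np.median(X,0); X=X[np.linalg.norm(X-med,axis=1)<.09]
        print(n,k,len(X),X.mean(0).round(4),X.min(0).round(3),X.max(0).round(3)); allp.setdefault(k,[]).append(X)
t=np.radians(29)
for k in["blue","orange"]:
    for XX in allp[k]+[np.vstack(allp[k])]:
        x,e=fit(XX,t,XX.mean(0)-[0,0,.06]); print(k,x.round(4),np.degrees(x[3]).round(1),"med",e.round(4))
for XX in allp["grey"]+[np.vstack(allp["grey"])]:
    XX=XX[XX[:,2]>.04]
    for zf in(None,.01):
        x,e=fit(XX,0,XX.mean(0)-[0,0,.06],0,zf); print("grey",zf,x.round(4),e.round(4))
E
```

```text
4.65
scene blue 489 [ 0.5007 -0.2026  0.1274] [ 0.467 -0.242  0.091] [ 0.544 -0.167  0.163]
scene orange 701 [ 0.6247 -0.1866  0.1229] [ 0.584 -0.227  0.087] [ 0.663 -0.145  0.162]
scene grey 1358 [0.574  0.1789 0.0578] [ 0.489  0.129 -0.002] [0.629 0.24  0.117]
scene red 178 [0.6396 0.2544 0.0724] [0.626 0.243 0.028] [0.649 0.267 0.107]
scene green 30 [0.5218 0.288  0.0081] [0.511 0.276 0.002] [0.531 0.3   0.015]
side blue 623 [ 0.5038 -0.2125  0.128 ] [ 0.468 -0.247  0.093] [ 0.539 -0.165  0.16 ]
side orange 632 [ 0.6213 -0.1945  0.1266] [ 0.588 -0.232  0.089] [ 0.657 -0.146  0.16 ]
side grey 581 [0.586  0.1763 0.0723] [0.539 0.135 0.   ] [0.645 0.254 0.115]
side red 46 [0.6312 0.2478 0.0928] [0.621 0.238 0.075] [0.641 0.271 0.108]
side green 3 [0.5352 0.2921 0.0012] [ 0.533  0.29  -0.   ] [0.537 0.294 0.004]
blue [ 0.5082 -0.2415  0.0572  1.6517] 94.6 med 0.001
blue [ 0.5129 -0.2442  0.0563  1.7679] 101.3 med 0.0009
blue [ 0.5072 -0.2435  0.0576  1.6393] 93.9 med 0.0009
orange [ 0.6292 -0.2224  0.0562  1.6992] 97.4 med 0.0009
orange [ 0.6294 -0.2253  0.0563  1.7241] 98.8 med 0.0009
orange [ 0.6292 -0.2242  0.0565  1.7132] 98.2 med 0.0009
grey None [0.5819 0.1738 0.0094 0.    ] 0.0014
grey 0.01 [0.5819 0.1739 0.0205 0.    ] 0.0013
grey None [0.584  0.1726 0.011  0.    ] 0.001
grey 0.01 [0.584  0.1725 0.0257 0.    ] 0.001
grey None [0.5822 0.1735 0.0096 0.    ] 0.0012
grey 0.01 [0.5822 0.1735 0.0224 0.    ] 0.0012
```

```bash
cat > plan.py <<'E'
from h import *
AZ=np.radians(98.7); T=np.radians(29)
A=np.array([np.sin(T)*np.cos(AZ),np.sin(T)*np.sin(AZ),np.cos(T)])
def orient(z,yj):
    z=np.array(z,float);z/=np.linalg.norm(z); y=np.array(yj,float); y-=z*(y@z); y/=np.linalg.norm(y)
    return np.c_[np.cross(y,z),y,z]
RT=orient(-A,[-np.cos(AZ-np.pi/2),-np.sin(AZ-np.pi/2),0])
RD=orient([0,0,-1],[-1,0,0])
BLUE=np.array([.509,-.243,.057]); ORANGE=np.array([.629,-.2235,.0565]); HOLD=np.array([.5825,.1735,.010])
def go(Rt,pt,s=None):
    s=s or ctrl.get_state(); R0=R.from_rotvec(s["eef_rot"]).as_matrix()
    rv=np.degrees(R.from_matrix(R0.T@Rt).as_rotvec())
    d=(np.array(pt)-s["position"])*100
    print("t",round(s["time_s"],2),"pos",s["position"].round(4),"F",s["contact_force"].round(1),"grip",round(s["grip_width"],3))
    print("rot deg",rv.round(2),"shift cm, in present axes",(R0.T@d).round(2),"in turned axes",(Rt.T@d).round(2))
E
python3 -c "
from plan import *
go(RT,BLUE+.176*A); go(RT,BLUE+.086*A)"
```

```text
t 4.75 pos [0.625  0.     0.2395] F [ 0.1  0.3 -1. ] grip 1.0
rot deg [ 2.21 28.94 -8.51] shift cm, in present axes [15.87 12.89  2.86] in turned axes [10.63 15.14  9.16]
t 4.75 pos [0.625  0.     0.2395] F [ 0.1  0.3 -1. ] grip 1.0
rot deg [ 2.21 28.94 -8.51] shift cm, in present axes [20.18 12.23 10.73] in turned axes [10.63 15.14 18.16]
```

Request:
{"name": "servo_tool", "arguments": {
  "deltas": [
    {"delta_pos": [3.17, 2.58, 0.57], "rot": [0, 0, 0], "gripper": 0},
    {"delta_pos": [3.17, 2.58, 0.57], "rot": [0, 0, 0], "gripper": 0},
    {"delta_pos": [3.17, 2.58, 0.57], "rot": [0, 0, 0], "gripper": 0},
    {"delta_pos": [3.17, 2.58, 0.57], "rot": [0, 0, 0], "gripper": 0},
    {"delta_pos": [3.17, 2.58, 0.57], "rot": [0, 0, 0], "gripper": 0},
    {"delta_pos": [0, 0, 0], "rot": [0.55, 7.24, -2.13], "gripper": 0},
    {"delta_pos": [0, 0, 0], "rot": [0.55, 7.24, -2.13], "gripper": 0},
    {"delta_pos": [0, 0, 0], "rot": [0.55, 7.24, -2.13], "gripper": 0}
  ]
}}

```text
time_s: 5.55
position: [0.4965, -0.1589, 0.2121]
eef_rot: [2.135, -1.907, 0.426]
contact_force: [0.2, -0.3, 0.8]
grip_width: 1.004
```

Request:
{"name": "servo_tool", "arguments": {
  "deltas": [
    {"delta_pos": [0, 0, 0], "rot": [0.55, 7.24, -2.13], "gripper": 0},
    {"delta_pos": [0, 0, 0], "rot": [0, 0, 0], "gripper": 0},
    {"delta_pos": [0, 0, 0], "rot": [0, 0, 0], "gripper": 0},
    {"delta_pos": [0, 0, 0], "rot": [0, 0, 0], "gripper": 0}
  ]
}}

```text
time_s: 5.95
position: [0.4969, -0.1585, 0.2118]
eef_rot: [2.095, -1.803, 0.542]
contact_force: [0.4, 0.0, 1.1]
grip_width: 1.0
```

```bash
python3 - <<'E'
from plan import *
from fit import fit
p=ctrl.capture("wrist"); go(RT,BLUE+.176*A)
C=cloud(p); im=p["frame"][:,:,::-1].copy(); hsv=cv2.cvtColor(p["frame"],cv2.COLOR_RGB2HSV).astype(int)
H,S,V=[hsv[...,i] for i in range(3)]
for k,m,o in[("blue",(H>95)&(H<130)&(S>100)&(V>40),BLUE),("orange",(H<20)&(S>130)&(V>50),ORANGE)]:
    X=C[m]; X=X[np.isfinite(X[:,0])]; X=X[np.linalg.norm(X-(o+.07*A),axis=1)<.07]
    print(k,len(X))
    if len(X)>100:
        for az in(None,AZ):
            if az is None: x,e=fit(X,T,o)
            else:
                from scipy.optimize import least_squares
                x,e=fit(X,T,o,az)
            print(x.round(4),np.degrees(x[3]).round(1),e.round(4))
    for z in(0,.1): 
        u=proj(p,o+z*A)[0]; cv2.circle(im,(int(u[0]),int(u[1])),4,(0,255,0),-1)
cv2.imwrite("pics/w1.png",im)
E
```

```text
t 6.0 pos [ 0.497  -0.1586  0.2119] F [-0.2 -0.1  0.7] grip 0.998
rot deg [-0.09  0.07 -0.15] shift cm, in present axes [-0.05  0.09  0.08] in turned axes [-0.05  0.09  0.08]
blue 10431
[ 0.513  -0.2444  0.0561  1.7653] 101.1 0.0005
[ 0.5084 -0.245   0.056   1.6888] 96.8 0.0005
orange 8953
[ 0.6259 -0.2238  0.055   1.7125] 98.1 0.0005
[ 0.6259 -0.2254  0.0551  1.6928] 97.0 0.0005
```

View pics/w1.png

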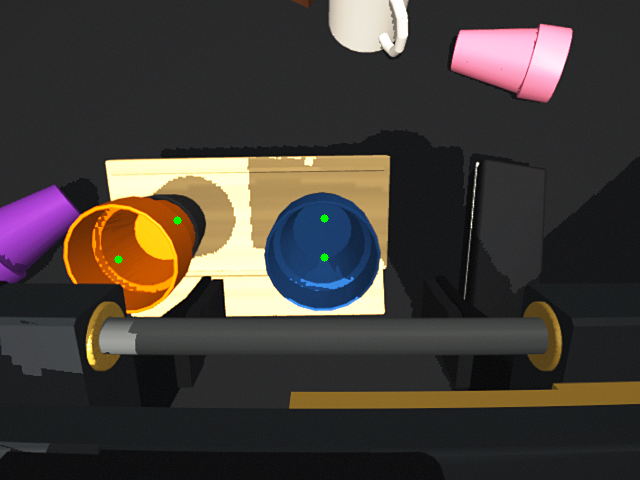

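The crop confirms it: blue cup at (322,250), in the stand and centred between the jaws; orange is at (125,255), also in the stand. Purple (30,230) and pink (515,60) lie on the table. I'll grasp blue.

```bash
sed -i 's/^BLUE=.*/BLUE=np.array([.5103,-.2447,.0563]); ORANGE=np.array([.6265,-.2242,.0555]); HOLD=np.array([.5825,.1735,.010])/' plan.py; python3 -c "
from plan import *
go(RT,BLUE+.086*A)"
```

```text
t 6.0 pos [ 0.497  -0.1586  0.2119] F [-0.2 -0.1  0.7] grip 0.998
rot deg [-0.09  0.07 -0.15] shift cm, in present axes [0.09 0.   9.23] in turned axes [ 0.08 -0.01  9.23]
```

Request:
{"name": "servo_tool", "arguments": {
  "deltas": [
    {"delta_pos": [0.09, 0, 3], "rot": [0, 0, 0], "gripper": 0},
    {"delta_pos": [0, 0, 3], "rot": [0, 0, 0], "gripper": 0},
    {"delta_pos": [0, 0, 2], "rot": [0, 0, 0], "gripper": 0},
    {"delta_pos": [0, 0, 1.2], "rot": [0, 0, 0], "gripper": 0},
    {"delta_pos": [0, 0, 0], "rot": [0, 0, 0], "gripper": 0},
    {"delta_pos": [0, 0, 0], "rot": [0, 0, 0], "gripper": 255},
    {"delta_pos": [0, 0, 0], "rot": [0, 0, 0], "gripper": 255},
    {"delta_pos": [0, 0, 0], "rot": [0, 0, 0], "gripper": 255}
  ]
}}

```text
time_s: 6.8
position: [0.5036, -0.203, 0.132]
eef_rot: [2.096, -1.799, 0.544]
contact_force: [-0.7, 0.8, 0.6]
grip_width: 0.813
```

Request:
{"name": "servo_tool", "arguments": {
  "deltas": [
    {"delta_pos": [0, 0, 0], "rot": [0, 0, 0], "gripper": 255},
    {"delta_pos": [0, 0, 0], "rot": [0, 0, 0], "gripper": 255}
  ]
}}

```text
time_s: 7.0
position: [0.5036, -0.2029, 0.1319]
eef_rot: [2.096, -1.798, 0.545]
contact_force: [0.5, 1.3, 2.1]
grip_width: 0.775
```

Request:
{"name": "servo_tool", "arguments": {
  "deltas": [
    {"delta_pos": [0, 0, -0.5], "rot": [0, 0, 0], "gripper": 255},
    {"delta_pos": [0, 0, -1], "rot": [0, 0, 0], "gripper": 255},
    {"delta_pos": [0, 0, -1.5], "rot": [0, 0, 0], "gripper": 255},
    {"delta_pos": [0, 0, -2], "rot": [0, 0, 0], "gripper": 255},
    {"delta_pos": [0, 0, -2.5], "rot": [0, 0, 0], "gripper": 255},
    {"delta_pos": [0, 0, -2.5], "rot": [0, 0, 0], "gripper": 255},
    {"delta_pos": [0, 0, -2], "rot": [0, 0, 0], "gripper": 255},
    {"delta_pos": [0, 0, 0], "rot": [0, 0, 0], "gripper": 255}
  ]
}}

```text
time_s: 7.8
position: [0.4952, -0.1444, 0.238]
eef_rot: [2.099, -1.8, 0.546]
contact_force: [0.6, -0.1, -1.4]
grip_width: 0.779
```

```bash
python3 -c "
from plan import *
p=HOLD+[0,0,.032+.086+.16]
go(RD,p)"
```

```text
t 7.8 pos [ 0.4952 -0.1444  0.238 ] F [ 0.6 -0.1 -1.4] grip 0.779
rot deg [ -2.5  -28.87   8.56] shift cm, in present axes [-23.92 -13.53 -18.87] in turned axes [-31.79  -8.73  -5.  ]
```

Request:
{"name": "servo_tool", "arguments": {
  "deltas": [
    {"delta_pos": [0, 0, 0], "rot": [-0.63, -7.22, 2.14], "gripper": 255},
    {"delta_pos": [0, 0, 0], "rot": [-0.63, -7.22, 2.14], "gripper": 255},
    {"delta_pos": [0, 0, 0], "rot": [-0.63, -7.22, 2.14], "gripper": 255},
    {"delta_pos": [0, 0, 0], "rot": [-0.63, -7.22, 2.14], "gripper": 255},
    {"delta_pos": [-0.3, 0, -1.5], "rot": [0, 0, 0], "gripper": 255},
    {"delta_pos": [-2, -0.5, -2], "rot": [0, 0, 0], "gripper": 255},
    {"delta_pos": [-4, -1, -1.5], "rot": [0, 0, 0], "gripper": 255},
    {"delta_pos": [-4.5, -1.2, 0], "rot": [0, 0, 0], "gripper": 255}
  ]
}}

```text
time_s: 8.6
position: [0.5219, -0.038, 0.2865]
eef_rot: [2.213, -2.225, -0.002]
contact_force: [0.6, 0.3, -1.6]
grip_width: 0.78
```

Request:
{"name": "servo_tool", "arguments": {
  "deltas": [
    {"delta_pos": [-4.5, -1.2, 0], "rot": [0, 0, 0], "gripper": 255},
    {"delta_pos": [-4.5, -1.2, 0], "rot": [0, 0, 0], "gripper": 255},
    {"delta_pos": [-4.5, -1.2, 0], "rot": [0, 0, 0], "gripper": 255},
    {"delta_pos": [-4, -1.2, 0], "rot": [0, 0, 0], "gripper": 255},
    {"delta_pos": [-2.5, -0.8, 0], "rot": [0, 0, 0], "gripper": 255},
    {"delta_pos": [-1, -0.4, 0], "rot": [0, 0, 0], "gripper": 255},
    {"delta_pos": [0, 0, 0], "rot": [0, 0, 0], "gripper": 255},
    {"delta_pos": [0, 0, 0], "rot": [0, 0, 0], "gripper": 255}
  ]
}}

```text
time_s: 9.4
position: [0.5814, 0.1709, 0.2839]
eef_rot: [2.213, -2.22, -0.005]
contact_force: [-0.0, 0.9, -1.4]
grip_width: 0.778
```

```bash
cat > chk.py <<'E'
import sys
from plan import *
from fit import fit
# wrist/scene/side look at held blue or orange cup and the grey cup; colour masks
def cups(cam,guess,name):
    p=ctrl.capture(cam); C=cloud(p); save(p,name)
    hsv=cv2.cvtColor(p["frame"],cv2.COLOR_RGB2HSV).astype(int); H,S,V=[hsv[...,i] for i in range(3)]
    M=dict(blue=(H>95)&(H<130)&(S>100)&(V>40),orange=(H<20)&(S>130)&(V>50),grey=(S<60)&(V>70))
    for k,o in guess.items():
        o=np.array(o); X=C[M[k]]; X=X[np.isfinite(X[:,0])]; d=X-o; r=np.hypot(d[:,0],d[:,1])
        X=X[(r<.045)&(d[:,2]>.03)&(d[:,2]<.115)]
        if len(X)<60: print(cam,k,len(X)); continue
        x,e=fit(X,0.,o,0.); print(cam,k,len(X),x[:3].round(4),e.round(4))
    return p
E
python3 - <<'E'
from chk import *
s=ctrl.get_state(); g=s["position"]-[0,0,.086]
go(RD,HOLD+[0,0,.032+.086+.16])
for c in["scene","side","wrist"]: cups(c,dict(blue=g,grey=HOLD),c+"2.png")
E
```

```text
t 9.4 pos [0.5814 0.1709 0.2839] F [-0.   0.9 -1.4] grip 0.778
rot deg [ 0.42 -0.17 -0.17] shift cm, in present axes [-0.26 -0.11 -0.41] in turned axes [-0.26 -0.11 -0.41]
scene blue 134 [0.5827 0.1703 0.1912] 0.0009
scene grey 687 [0.5836 0.1739 0.0119] 0.0008
side blue 525 [0.5829 0.1706 0.1999] 0.001
side grey 495 [0.5841 0.1723 0.0104] 0.0011
wrist blue 17394 [0.5795 0.1712 0.1981] 0.0005
wrist grey 3465 [0.5826 0.1725 0.0097] 0.0007
```

View pics/wrist2.png

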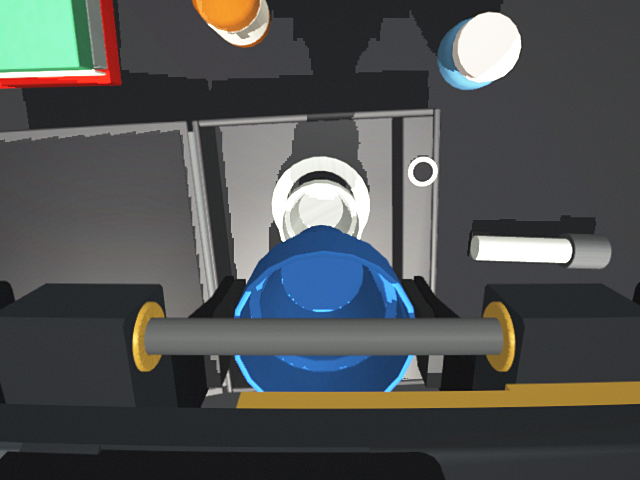

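Blue is held upright, seen at (325,300), with the empty grey cup under it at (320,205). Centre offset is about 2 mm, so I correct it while lowering partway.

Request:
{"name": "servo_tool", "arguments": {
  "deltas": [
    {"delta_pos": [-0.22, -0.17, 1], "rot": [0.42, -0.17, -0.17], "gripper": 255},
    {"delta_pos": [0, 0, 2.5], "rot": [0, 0, 0], "gripper": 255},
    {"delta_pos": [0, 0, 2.5], "rot": [0, 0, 0], "gripper": 255},
    {"delta_pos": [0, 0, 2], "rot": [0, 0, 0], "gripper": 255},
    {"delta_pos": [0, 0, 1.5], "rot": [0, 0, 0], "gripper": 255},
    {"delta_pos": [0, 0, 1], "rot": [0, 0, 0], "gripper": 255},
    {"delta_pos": [0, 0, 0], "rot": [0, 0, 0], "gripper": 255},
    {"delta_pos": [0, 0, 0], "rot": [0, 0, 0], "gripper": 255}
  ]
}}

```text
time_s: 10.35
position: [0.5843, 0.1741, 0.1808]
eef_rot: [-2.22, 2.218, -0.002]
contact_force: [0.7, -0.0, -0.5]
grip_width: 0.775
```

```bash
python3 - <<'E'
from chk import *
s=ctrl.get_state(); g=s["position"]-[0,0,.086]
go(RD,HOLD+[0,0,.032+.086])
for c in["scene","side","wrist"]: cups(c,dict(blue=g,grey=HOLD),c+"3.png")
E
```

```text
t 10.35 pos [0.5843 0.1741 0.1808] F [ 0.7 -0.  -0.5] grip 0.775
rot deg [-0.21  0.09  0.04] shift cm, in present axes [0.07 0.2  5.28] in turned axes [0.06 0.18 5.28]
scene blue 60 [0.5861 0.1739 0.0948] 0.0009
scene grey 425 [0.5839 0.1741 0.0121] 0.0008
side blue 441 [0.586  0.174  0.0952] 0.001
side grey 348 [0.5841 0.1726 0.0119] 0.0011
wrist blue 17006 [0.5825 0.1751 0.0945] 0.0005
wrist grey 3451 [0.5833 0.1731 0.0096] 0.0006
```

Request:
{"name": "servo_tool", "arguments": {
  "deltas": [
    {"delta_pos": [0.1, 0.1, 1], "rot": [0, 0, 0], "gripper": 255},
    {"delta_pos": [0, 0, 1.2], "rot": [0, 0, 0], "gripper": 255},
    {"delta_pos": [0, 0, 1], "rot": [0, 0, 0], "gripper": 255},
    {"delta_pos": [0, 0, 0.7], "rot": [0, 0, 0], "gripper": 255},
    {"delta_pos": [0, 0, 0.4], "rot": [0, 0, 0], "gripper": 255},
    {"delta_pos": [0, 0, 0.2], "rot": [0, 0, 0], "gripper": 255},
    {"delta_pos": [0, 0, 0], "rot": [0, 0, 0], "gripper": 255}
  ]
}}

```text
time_s: 11.2
position: [0.583, 0.1735, 0.1348]
eef_rot: [-2.221, 2.219, -0.001]
contact_force: [0.2, -1.2, -1.5]
grip_width: 0.78
```

Request:
{"name": "servo_tool", "arguments": {
  "deltas": [
    {"delta_pos": [0, 0, 0.2], "rot": [0, 0, 0], "gripper": 255},
    {"delta_pos": [0, 0, 0.1], "rot": [0, 0, 0], "gripper": 255},
    {"delta_pos": [0, 0, 0.1], "rot": [0, 0, 0], "gripper": 255},
    {"delta_pos": [0, 0, 0], "rot": [0, 0, 0], "gripper": 255}
  ]
}}

```text
time_s: 11.6
position: [0.5829, 0.1734, 0.1309]
eef_rot: [-2.221, 2.219, -0.001]
contact_force: [0.2, 0.7, -1.3]
grip_width: 0.771
```

Request:
{"name": "servo_tool", "arguments": {
  "deltas": [
    {"delta_pos": [0, 0, 0.1], "rot": [0, 0, 0], "gripper": 255},
    {"delta_pos": [0, 0, 0.1], "rot": [0, 0, 0], "gripper": 255},
    {"delta_pos": [0, 0, 0], "rot": [0, 0, 0], "gripper": 255}
  ]
}}

```text
time_s: 11.9
position: [0.5829, 0.1734, 0.1289]
eef_rot: [-2.221, 2.219, -0.001]
contact_force: [-0.7, 0.8, -1.7]
grip_width: 0.775
```

Request:
{"name": "servo_tool", "arguments": {
  "deltas": [
    {"delta_pos": [0, 0, 0.1], "rot": [0, 0, 0], "gripper": 255},
    {"delta_pos": [0, 0, 0], "rot": [0, 0, 0], "gripper": 255}
  ]
}}

```text
time_s: 12.1
position: [0.583, 0.1735, 0.1287]
eef_rot: [-2.221, 2.218, -0.002]
contact_force: [-1.4, 0.0, 4.3]
grip_width: 0.778
```

Request:
{"name": "servo_tool", "arguments": {
  "deltas": [
    {"delta_pos": [0, 0, 0.05], "rot": [0, 0, 0], "gripper": 255},
    {"delta_pos": [0, 0, 0], "rot": [0, 0, 0], "gripper": 255},
    {"delta_pos": [0, 0, 0], "rot": [0, 0, 0], "gripper": 255}
  ]
}}

```text
time_s: 12.4
position: [0.583, 0.1735, 0.1287]
eef_rot: [-2.221, 2.218, -0.002]
contact_force: [-2.6, -0.3, 5.7]
grip_width: 0.778
```

```bash
python3 - <<'E'
from chk import *
s=ctrl.get_state(); g=s["position"]-[0,0,.086]
go(RD,HOLD+[0,0,.032+.086])
for c in["scene","side"]: cups(c,dict(blue=g,grey=HOLD),c+"4.png")
E
```

```text
t 12.4 pos [0.583  0.1735 0.1287] F [-2.6 -0.3  5.7] grip 0.778
rot deg [-0.17  0.07  0.08] shift cm, in present axes [-0.    0.05  0.07] in turned axes [-0.    0.05  0.07]
scene blue 5
scene grey 319 [0.5844 0.174  0.0142] 0.0008
side blue 303 [0.5839 0.1735 0.0452] 0.001
side grey 284 [0.5827 0.1727 0.0136] 0.001
```

Contact at the expected height and a 32 mm spacing in the side camera mean blue is home. Releasing and backing off upward.

Request:
{"name": "servo_tool", "arguments": {
  "deltas": [
    {"delta_pos": [0, 0, 0], "rot": [0, 0, 0], "gripper": 0},
    {"delta_pos": [0, 0, 0], "rot": [0, 0, 0], "gripper": 0},
    {"delta_pos": [0, 0, 0], "rot": [0, 0, 0], "gripper": 0},
    {"delta_pos": [0, 0, 0], "rot": [0, 0, 0], "gripper": 0},
    {"delta_pos": [0, 0, -2], "rot": [0, 0, 0], "gripper": 0},
    {"delta_pos": [0, 0, -3.5], "rot": [0, 0, 0], "gripper": 0},
    {"delta_pos": [0, 0, -4.5], "rot": [0, 0, 0], "gripper": 0},
    {"delta_pos": [0, 0, -3], "rot": [0, 0, 0], "gripper": 0}
  ]
}}

```text
time_s: 13.3
position: [0.5835, 0.1734, 0.2606]
eef_rot: [-2.219, 2.216, -0.004]
contact_force: [0.2, 0.6, 0.4]
grip_width: 0.998
```

```bash
python3 - <<'E'
from chk import *
for c in["scene","side","wrist"]: cups(c,dict(blue=HOLD+[0,0,.032],grey=HOLD),c+"5.png")
go(RT,ORANGE+.186*A); go(RT,ORANGE+.086*A)
E
```

```text
scene blue 423 [0.5849 0.1741 0.0442] 0.0008
scene grey 343 [0.5853 0.1736 0.0165] 0.0009
side blue 329 [0.5858 0.173  0.0449] 0.001
side grey 295 [0.5837 0.1726 0.0161] 0.001
wrist blue 7619 [0.584  0.173  0.0417] 0.0005
wrist grey 457 [0.5827 0.1728 0.0147] 0.0003
t 13.45 pos [0.5836 0.1738 0.26  ] F [ 0.   0.3 -0.8] grip 0.995
rot deg [ 1.77 29.15 -8.57] shift cm, in present axes [30.9  -2.87  4.08] in turned axes [25.06  1.78 18.68]
t 13.45 pos [0.5836 0.1738 0.26  ] F [ 0.   0.3 -0.8] grip 0.995
rot deg [ 1.77 29.15 -8.57] shift cm, in present axes [35.73 -3.53 12.81] in turned axes [25.06  1.78 28.68]
```

Request:
{"name": "servo_tool", "arguments": {
  "deltas": [
    {"delta_pos": [2.5, -0.3, 0], "rot": [0, 0, 0], "gripper": 0},
    {"delta_pos": [4.7, -0.4, 0], "rot": [0, 0, 0], "gripper": 0},
    {"delta_pos": [4.7, -0.4, 0], "rot": [0, 0, 0], "gripper": 0},
    {"delta_pos": [4.7, -0.4, 0], "rot": [0, 0, 0], "gripper": 0},
    {"delta_pos": [4.7, -0.4, 0.8], "rot": [0, 0, 0], "gripper": 0},
    {"delta_pos": [4.7, -0.4, 1.6], "rot": [0, 0, 0], "gripper": 0},
    {"delta_pos": [4.7, -0.4, 1.6], "rot": [0, 0, 0], "gripper": 0},
    {"delta_pos": [0.2, -0.17, 0.08], "rot": [0.44, 7.28, -2.14], "gripper": 0}
  ]
}}

```text
time_s: 14.25
position: [0.6094, -0.1459, 0.2122]
eef_rot: [2.181, -2.132, 0.141]
contact_force: [0.0, 0.4, -0.7]
grip_width: 1.004
```

Request:
{"name": "servo_tool", "arguments": {
  "deltas": [
    {"delta_pos": [0, 0, 0], "rot": [0.44, 7.28, -2.14], "gripper": 0},
    {"delta_pos": [0, 0, 0], "rot": [0.44, 7.28, -2.14], "gripper": 0},
    {"delta_pos": [0, 0, 0], "rot": [0.44, 7.28, -2.14], "gripper": 0},
    {"delta_pos": [0, 0, 0], "rot": [0, 0, 0], "gripper": 0},
    {"delta_pos": [0, 0, 0], "rot": [0, 0, 0], "gripper": 0}
  ]
}}

```text
time_s: 14.75
position: [0.6108, -0.1354, 0.2146]
eef_rot: [2.093, -1.794, 0.533]
contact_force: [-0.3, 0.4, 0.6]
grip_width: 0.999
```

```bash
python3 - <<'E'
from plan import *
from fit import fit
p=ctrl.capture("wrist"); save(p,"w6.png"); C=cloud(p); hsv=cv2.cvtColor(p["frame"],cv2.COLOR_RGB2HSV).astype(int)
H,S,V=[hsv[...,i] for i in range(3)]
m=(H<20)&(S>130)&(V>50); X=C[m]; X=X[np.isfinite(X[:,0])]; X=X[np.linalg.norm(X-(ORANGE+.07*A),axis=1)<.07]
for az in(None,AZ):
    x,e=fit(X,T,ORANGE,az); a=np.array([np.sin(T)*np.cos(x[3]),np.sin(T)*np.sin(x[3]),np.cos(T)])
    print(len(X),x.round(4),np.degrees(x[3]).round(1),e.round(4),"at .086:",(x[:3]+.086*a).round(4)); go(RT,x[:3]+.086*a)
go(RT,ORANGE+.086*A)
E
```

```text
9862 [ 0.6309 -0.2249  0.0561  1.7564] 100.6 0.0005 at .086: [ 0.6232 -0.1839  0.1313]
t 14.8 pos [ 0.6117 -0.1356  0.2156] F [-0.2 -0.5 -0.2] grip 0.999
rot deg [0.34 0.01 0.11] shift cm, in present axes [ 0.24 -0.46  9.77] in turned axes [ 0.24 -0.41  9.77]
9862 [ 0.6281 -0.2254  0.0561  1.7099] 98.0 0.0005 at .086: [ 0.6224 -0.1841  0.1313]
t 14.8 pos [ 0.6117 -0.1356  0.2156] F [-0.2 -0.5 -0.2] grip 0.999
rot deg [0.34 0.01 0.11] shift cm, in present axes [ 0.25 -0.38  9.77] in turned axes [ 0.24 -0.32  9.78]
t 14.8 pos [ 0.6117 -0.1356  0.2156] F [-0.2 -0.5 -0.2] grip 0.999
rot deg [0.34 0.01 0.11] shift cm, in present axes [ 0.09 -0.18  9.76] in turned axes [ 0.09 -0.13  9.76]
```

View pics/w6.png

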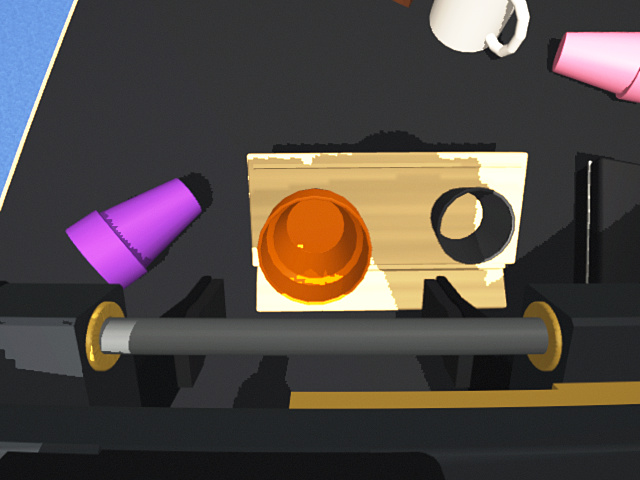

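Orange at (315,245), its tall rim a bit left of the jaw centre; blue's socket at (472,225) is empty and purple lies at (135,230). Correct and grasp.

Request:
{"name": "servo_tool", "arguments": {
  "deltas": [
    {"delta_pos": [0.2, -0.35, 3], "rot": [0.3, 0, 0.1], "gripper": 0},
    {"delta_pos": [0, 0, 3], "rot": [0, 0, 0], "gripper": 0},
    {"delta_pos": [0, 0, 2.2], "rot": [0, 0, 0], "gripper": 0},
    {"delta_pos": [0, 0, 1.55], "rot": [0, 0, 0], "gripper": 0},
    {"delta_pos": [0, 0, 0], "rot": [0, 0, 0], "gripper": 0},
    {"delta_pos": [0, 0, 0], "rot": [0, 0, 0], "gripper": 255},
    {"delta_pos": [0, 0, 0], "rot": [0, 0, 0], "gripper": 255},
    {"delta_pos": [0, 0, 0], "rot": [0, 0, 0], "gripper": 255}
  ]
}}

```text
time_s: 15.6
position: [0.6233, -0.1833, 0.1334]
eef_rot: [2.096, -1.799, 0.546]
contact_force: [-0.3, 0.2, -0.0]
grip_width: 0.81
```

Request:
{"name": "servo_tool", "arguments": {
  "deltas": [
    {"delta_pos": [0, 0, 0], "rot": [0, 0, 0], "gripper": 255},
    {"delta_pos": [0, 0, 0], "rot": [0, 0, 0], "gripper": 255}
  ]
}}

```text
time_s: 15.8
position: [0.6232, -0.1833, 0.1332]
eef_rot: [2.096, -1.797, 0.546]
contact_force: [-0.4, 1.3, 3.5]
grip_width: 0.77
```

Request:
{"name": "servo_tool", "arguments": {
  "deltas": [
    {"delta_pos": [0, 0, -0.5], "rot": [0, 0, 0], "gripper": 255},
    {"delta_pos": [0, 0, -1], "rot": [0, 0, 0], "gripper": 255},
    {"delta_pos": [0, 0, -1.5], "rot": [0, 0, 0], "gripper": 255},
    {"delta_pos": [0, 0, -2], "rot": [0, 0, 0], "gripper": 255},
    {"delta_pos": [0, 0, -2.5], "rot": [0, 0, 0], "gripper": 255},
    {"delta_pos": [0, 0, -2.5], "rot": [0, 0, 0], "gripper": 255},
    {"delta_pos": [0, 0, -2.5], "rot": [0, 0, 0], "gripper": 255},
    {"delta_pos": [0, 0, -2], "rot": [0, 0, 0], "gripper": 255}
  ]
}}

```text
time_s: 16.6
position: [0.6113, -0.1128, 0.2601]
eef_rot: [2.096, -1.798, 0.543]
contact_force: [0.7, -0.1, -1.9]
grip_width: 0.774
```

```bash
python3 -c "
from plan import *
go(RD,np.array([.583,.1735,.315]))"
```

```text
t 16.6 pos [ 0.6113 -0.1128  0.2601] F [ 0.7 -0.1 -1.9] grip 0.774
rot deg [ -2.25 -28.97   8.57] shift cm, in present axes [-22.46  -1.57 -18.74] in turned axes [-28.63   2.83  -5.49]
```

Request:
{"name": "servo_tool", "arguments": {
  "deltas": [
    {"delta_pos": [0, 0, 0], "rot": [-0.56, -7.24, 2.14], "gripper": 255},
    {"delta_pos": [0, 0, 0], "rot": [-0.56, -7.24, 2.14], "gripper": 255},
    {"delta_pos": [0, 0, 0], "rot": [-0.56, -7.24, 2.14], "gripper": 255},
    {"delta_pos": [0, 0, 0], "rot": [-0.56, -7.24, 2.14], "gripper": 255},
    {"delta_pos": [-0.3, 0, -2.5], "rot": [0, 0, 0], "gripper": 255},
    {"delta_pos": [-1.5, 0.2, -2.5], "rot": [0, 0, 0], "gripper": 255},
    {"delta_pos": [-3.5, 0.4, -0.5], "rot": [0, 0, 0], "gripper": 255},
    {"delta_pos": [-4.3, 0.4, 0], "rot": [0, 0, 0], "gripper": 255}
  ]
}}

```text
time_s: 17.4
position: [0.6015, -0.0175, 0.3152]
eef_rot: [-2.218, 2.223, -0.001]
contact_force: [0.9, 0.0, -1.8]
grip_width: 0.776
```

Request:
{"name": "servo_tool", "arguments": {
  "deltas": [
    {"delta_pos": [-4.3, 0.4, 0], "rot": [0, 0, 0], "gripper": 255},
    {"delta_pos": [-4.3, 0.4, 0], "rot": [0, 0, 0], "gripper": 255},
    {"delta_pos": [-4.3, 0.4, 0], "rot": [0, 0, 0], "gripper": 255},
    {"delta_pos": [-3.6, 0.3, 0], "rot": [0, 0, 0], "gripper": 255},
    {"delta_pos": [-2, 0.2, 0], "rot": [0, 0, 0], "gripper": 255},
    {"delta_pos": [-0.53, 0.13, 0], "rot": [0, 0, 0], "gripper": 255},
    {"delta_pos": [0, 0, 0], "rot": [0, 0, 0], "gripper": 255},
    {"delta_pos": [0, 0, 0], "rot": [0, 0, 0], "gripper": 255}
  ]
}}

```text
time_s: 18.2
position: [0.5832, 0.1718, 0.3134]
eef_rot: [2.22, -2.221, 0.001]
contact_force: [-0.2, 0.2, -1.8]
grip_width: 0.777
```

```bash
python3 - <<'E'
from chk import *
s=ctrl.get_state(); g=s["position"]-[0,0,.088]
go(RD,np.array([.5835,.1735,.162]))
for c in["scene","side","wrist"]: cups(c,dict(orange=g,blue=HOLD+[0,0,.032]),c+"7.png")
E
```

```text
t 18.2 pos [0.5832 0.1718 0.3134] F [-0.2  0.2 -1.8] grip 0.777
rot deg [ 0.06 -0.09 -0.02] shift cm, in present axes [-0.19 -0.05 15.14] in turned axes [-0.17 -0.03 15.14]
scene orange 232 [0.5838 0.1733 0.2275] 0.0008
scene blue 343 [0.5856 0.1745 0.0438] 0.0009
side orange 585 [0.5851 0.172  0.2284] 0.001
side blue 326 [0.5857 0.1735 0.0434] 0.001
wrist orange 16358 [0.5826 0.1715 0.2255] 0.0005
wrist blue 3464 [0.5819 0.1753 0.0417] 0.0007
```

Request:
{"name": "servo_tool", "arguments": {
  "deltas": [
    {"delta_pos": [-0.2, -0.07, 1], "rot": [0, 0, 0], "gripper": 255},
    {"delta_pos": [0, 0, 2.5], "rot": [0, 0, 0], "gripper": 255},
    {"delta_pos": [0, 0, 2.5], "rot": [0, 0, 0], "gripper": 255},
    {"delta_pos": [0, 0, 2], "rot": [0, 0, 0], "gripper": 255},
    {"delta_pos": [0, 0, 1.5], "rot": [0, 0, 0], "gripper": 255},
    {"delta_pos": [0, 0, 0.5], "rot": [0, 0, 0], "gripper": 255},
    {"delta_pos": [0, 0, 0], "rot": [0, 0, 0], "gripper": 255},
    {"delta_pos": [0, 0, 0], "rot": [0, 0, 0], "gripper": 255}
  ]
}}

```text
time_s: 19.15
position: [0.5848, 0.1742, 0.2141]
eef_rot: [-2.221, 2.222, -0.002]
contact_force: [-0.1, -0.5, -0.3]
grip_width: 0.777
```

```bash
python3 - <<'E'
from chk import *
s=ctrl.get_state(); g=s["position"]-[0,0,.088]
go(RD,np.array([.5835,.1735,.162]))
for c in["scene","side","wrist"]: cups(c,dict(orange=g,blue=HOLD+[0,0,.032]),c+"8.png")
E
```

```text
t 19.15 pos [0.5848 0.1742 0.2141] F [-0.1 -0.5 -0.3] grip 0.777
rot deg [-0.07 -0.06 -0.02] shift cm, in present axes [0.06 0.13 5.21] in turned axes [0.07 0.13 5.21]
scene orange 163 [0.5858 0.1753 0.1267] 0.0008
scene blue 195 [0.5853 0.1741 0.0445] 0.0007
side orange 515 [0.5867 0.1747 0.1289] 0.001
side blue 121 [0.5854 0.1729 0.0465] 0.0008
wrist orange 16357 [0.5827 0.1755 0.1265] 0.0005
wrist blue 3160 [0.5823 0.1757 0.0417] 0.0007
```

Request:
{"name": "servo_tool", "arguments": {
  "deltas": [
    {"delta_pos": [0.1, 0.08, 1], "rot": [0, 0, 0], "gripper": 255},
    {"delta_pos": [0, 0, 1.2], "rot": [0, 0, 0], "gripper": 255},
    {"delta_pos": [0, 0, 1], "rot": [0, 0, 0], "gripper": 255},
    {"delta_pos": [0, 0, 0.7], "rot": [0, 0, 0], "gripper": 255},
    {"delta_pos": [0, 0, 0.4], "rot": [0, 0, 0], "gripper": 255},
    {"delta_pos": [0, 0, 0.2], "rot": [0, 0, 0], "gripper": 255},
    {"delta_pos": [0, 0, 0.1], "rot": [0, 0, 0], "gripper": 255},
    {"delta_pos": [0, 0, 0], "rot": [0, 0, 0], "gripper": 255}
  ]
}}

```text
time_s: 20.1
position: [0.5836, 0.1732, 0.1676]
eef_rot: [2.221, -2.221, 0.002]
contact_force: [0.0, -0.1, -1.8]
grip_width: 0.773
```

Request:
{"name": "servo_tool", "arguments": {
  "deltas": [
    {"delta_pos": [0, 0, 0.1], "rot": [0, 0, 0], "gripper": 255},
    {"delta_pos": [0, 0, 0.1], "rot": [0, 0, 0], "gripper": 255},
    {"delta_pos": [0, 0, 0], "rot": [0, 0, 0], "gripper": 255}
  ]
}}

```text
time_s: 20.4
position: [0.5833, 0.1731, 0.1654]
eef_rot: [2.22, -2.221, 0.001]
contact_force: [-0.4, -0.6, -1.2]
grip_width: 0.777
```

Request:
{"name": "servo_tool", "arguments": {
  "deltas": [
    {"delta_pos": [0, 0, 0.1], "rot": [0, 0, 0], "gripper": 255},
    {"delta_pos": [0, 0, 0], "rot": [0, 0, 0], "gripper": 255}
  ]
}}

```text
time_s: 20.6
position: [0.5833, 0.1731, 0.1643]
eef_rot: [2.22, -2.221, 0.001]
contact_force: [0.7, 0.0, -1.4]
grip_width: 0.773
```

Request:
{"name": "servo_tool", "arguments": {
  "deltas": [
    {"delta_pos": [0, 0, 0.1], "rot": [0, 0, 0], "gripper": 255},
    {"delta_pos": [0, 0, 0], "rot": [0, 0, 0], "gripper": 255}
  ]
}}

```text
time_s: 20.8
position: [0.5833, 0.1731, 0.1633]
eef_rot: [2.22, -2.221, 0.001]
contact_force: [-0.1, 0.3, -2.4]
grip_width: 0.775
```

Request:
{"name": "servo_tool", "arguments": {
  "deltas": [
    {"delta_pos": [0, 0, 0.1], "rot": [0, 0, 0], "gripper": 255},
    {"delta_pos": [0, 0, 0], "rot": [0, 0, 0], "gripper": 255}
  ]
}}

```text
time_s: 21.0
position: [0.5833, 0.1731, 0.1622]
eef_rot: [2.22, -2.221, 0.001]
contact_force: [-0.2, 0.3, -1.9]
grip_width: 0.779
```

Request:
{"name": "servo_tool", "arguments": {
  "deltas": [
    {"delta_pos": [0, 0, 0.1], "rot": [0, 0, 0], "gripper": 255},
    {"delta_pos": [0, 0, 0], "rot": [0, 0, 0], "gripper": 255}
  ]
}}

```text
time_s: 21.2
position: [0.5835, 0.1732, 0.1617]
eef_rot: [2.221, -2.221, 0.002]
contact_force: [-0.7, 0.2, -0.5]
grip_width: 0.777
```

Request:
{"name": "servo_tool", "arguments": {
  "deltas": [
    {"delta_pos": [0, 0, 0.05], "rot": [0, 0, 0], "gripper": 255},
    {"delta_pos": [0, 0, 0], "rot": [0, 0, 0], "gripper": 255}
  ]
}}

```text
time_s: 21.4
position: [0.5835, 0.1732, 0.1617]
eef_rot: [2.221, -2.221, 0.002]
contact_force: [-1.6, -0.4, 3.7]
grip_width: 0.777
```

Request:
{"name": "servo_tool", "arguments": {
  "deltas": [
    {"delta_pos": [0, 0, 0.05], "rot": [0, 0, 0], "gripper": 255},
    {"delta_pos": [0, 0, 0], "rot": [0, 0, 0], "gripper": 255}
  ]
}}

```text
time_s: 21.6
position: [0.5835, 0.1732, 0.1617]
eef_rot: [2.221, -2.221, 0.002]
contact_force: [-1.9, 0.5, 5.5]
grip_width: 0.777
```

Request:
{"name": "servo_tool", "arguments": {
  "deltas": [
    {"delta_pos": [0, 0, 0], "rot": [0, 0, 0], "gripper": 0},
    {"delta_pos": [0, 0, 0], "rot": [0, 0, 0], "gripper": 0},
    {"delta_pos": [0, 0, 0], "rot": [0, 0, 0], "gripper": 0},
    {"delta_pos": [0, 0, 0], "rot": [0, 0, 0], "gripper": 0},
    {"delta_pos": [0, 0, -2], "rot": [0, 0, 0], "gripper": 0},
    {"delta_pos": [0, 0, -3.5], "rot": [0, 0, 0], "gripper": 0},
    {"delta_pos": [0, 0, -4.5], "rot": [0, 0, 0], "gripper": 0},
    {"delta_pos": [0, 0, -2], "rot": [0, 0, 0], "gripper": 0}
  ]
}}

```text
time_s: 22.4
position: [0.585, 0.1737, 0.2851]
eef_rot: [-2.218, 2.217, -0.006]
contact_force: [-0.5, -0.6, -0.5]
grip_width: 1.003
```

```bash
cat > ring.py <<'E'
from chk import *
def ring(cam,name,hc=np.array([.583,.1735])):
    p=ctrl.capture(cam); C=cloud(p); save(p,name)
    hsv=cv2.cvtColor(p["frame"],cv2.COLOR_RGB2HSV).astype(int); H,S,V=[hsv[...,i] for i in range(3)]
    for k,m,lo,hi in[("red",((H<8)|(H>172))&(S>140),.04,.12),("redtop",((H<8)|(H>172))&(S>140),.096,.11),("green",(H>45)&(H<80)&(S>90),-.01,.02)]:
        X=C[m]; X=X[np.isfinite(X[:,0])]; r=np.hypot(*(X[:,:2]-hc).T) if len(X) else np.zeros(0)
        X=X[(r<.16)&(r>.07)&(X[:,2]>lo)&(X[:,2]<hi)]
        if len(X): 
            q=(X.max(0)+X.min(0))/2; d=q[:2]-hc; print(cam,k,len(X),"mid",q.round(4),"mean",X.mean(0).round(4),"ext",(X.max(0)-X.min(0)).round(3),"ang",np.degrees(np.arctan2(d[1],d[0])).round(1),"r",np.hypot(*d).round(4))
E
python3 - <<'E'
from ring import *
for c in["scene","side","wrist"]:
    cups(c,dict(orange=HOLD+[0,0,.064],blue=HOLD+[0,0,.032],grey=HOLD),c+"9.png"); ring(c,c+"9.png")
print(ctrl.get_state()["time_s"])
E
```

```text
scene orange 564 [0.5843 0.1747 0.0764] 0.0008
scene blue 80 [0.5859 0.1737 0.0451] 0.0007
scene grey 346 [0.5846 0.1736 0.0169] 0.0009
scene red 160 mid [0.6367 0.255  0.0728] mean [0.6393 0.254  0.0773] ext [0.027 0.024 0.065] ang 56.6 r 0.0976
scene redtop 38 mid [0.6359 0.2549 0.1006] mean [0.6362 0.2549 0.1005] ext [0.025 0.024 0.009] ang 57.0 r 0.0971
scene green 31 mid [0.5199 0.2873 0.0077] mean [0.5214 0.2879 0.0078] ext [0.022 0.023 0.014] ang 119.0 r 0.1301
side orange 384 [0.5852 0.1735 0.0761] 0.0009
side blue 83 [0.5846 0.173  0.0519] 0.0007
side grey 293 [0.5842 0.1718 0.0146] 0.001
side green 3 mid [0.533  0.288  0.0047] mean [0.5336 0.2878 0.0054] ext [0.004 0.001 0.007] ang 113.6 r 0.1249
wrist orange 6996 [0.5834 0.1732 0.0736] 0.0005
wrist blue 355 [0.5841 0.1733 0.0432] 0.0002
wrist grey 387 [0.5826 0.1728 0.0155] 0.0003
wrist red 683 mid [0.6333 0.2532 0.0712] mean [0.6317 0.2491 0.083 ] ext [0.022 0.022 0.062] ang 57.7 r 0.0943
wrist redtop 286 mid [0.6333 0.2533 0.0991] mean [0.6333 0.2527 0.0998] ext [0.022 0.022 0.006] ang 57.8 r 0.0943
wrist green 257 mid [0.5207 0.2898 0.0063] mean [0.5209 0.2893 0.0068] ext [0.022 0.027 0.005] ang 118.2 r 0.1319
22.7
```

View pics/wrist9.png

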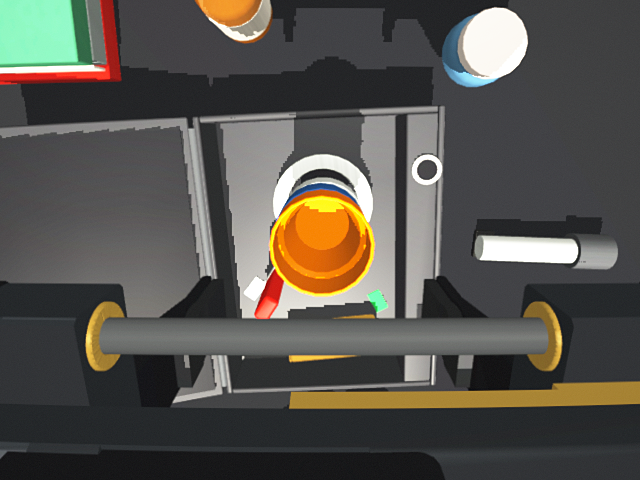

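Orange shows home at (322,240), in the blue cup, with 32 mm between each pair of cups. Red handle at (268,298), white strip at (255,288), green mark at (377,300). The handle has to go from about 57.8° to about 118.5°. Next I turn the jaws tangential and move above the handle.

```bash
cat >> plan.py <<'E'
CEN=np.array([.5835,.1732])
def hand(deg,z,r=.0945):
    a=np.radians(deg); u=np.array([np.cos(a),np.sin(a),0]); t=np.array([-u[1],u[0],0])
    return orient([0,0,-1],t), np.r_[CEN+r*u[:2],z]
E
python3 -c "
from plan import *
go(*hand(57.8,.20)); print(ctrl.get_state()['joints'].round(2))"
```

```text
t 22.7 pos [0.5827 0.173  0.2787] F [-0.5  0.1 -0.6] grip 0.998
rot deg [ 0.13 -0.19 32.18] shift cm, in present axes [-8.04 -5.13  7.83] in turned axes [-9.51 -0.06  7.87]
[ 0.55  0.33  0.03  0.   -1.27 -0.56]
```

Request:
{"name": "servo_tool", "arguments": {
  "deltas": [
    {"delta_pos": [-2.68, -1.71, 0], "rot": [0, 0, 0], "gripper": 100},
    {"delta_pos": [-2.68, -1.71, 0], "rot": [0, 0, 0], "gripper": 100},
    {"delta_pos": [-2.68, -1.71, 0], "rot": [0, 0, 0], "gripper": 100},
    {"delta_pos": [0, 0, 1.9], "rot": [0, 0, 8.05], "gripper": 100},
    {"delta_pos": [0, 0, 2], "rot": [0, 0, 8.05], "gripper": 100},
    {"delta_pos": [0, 0, 2], "rot": [0, 0, 8.05], "gripper": 100},
    {"delta_pos": [0, 0, 1.9], "rot": [0, 0, 8.03], "gripper": 100},
    {"delta_pos": [0, 0, 0], "rot": [0, 0, 0], "gripper": 100}
  ]
}}

```text
time_s: 23.5
position: [0.6325, 0.2525, 0.1969]
eef_rot: [1.513, -2.741, 0.001]
contact_force: [-1.0, -0.9, -0.9]
grip_width: 0.61
```

Request:
{"name": "servo_tool", "arguments": {
  "deltas": [
    {"delta_pos": [0, 0, 0], "rot": [0, 0, 0], "gripper": 100},
    {"delta_pos": [0, 0, 0], "rot": [0, 0, 0], "gripper": 100}
  ]
}}

```text
time_s: 23.7
position: [0.6353, 0.2538, 0.2032]
eef_rot: [-1.521, 2.748, -0.002]
contact_force: [-0.2, -0.1, 0.2]
grip_width: 0.611
```

```bash
python3 - <<'E'
from ring import *
go(*hand(57.8,.098))
ring("wrist","w10.png"); ring("scene","s10.png")
E
```

```text
t 23.7 pos [0.6353 0.2538 0.2032] F [-0.2 -0.1  0.2] grip 0.611
rot deg [-0.1  -0.01  0.14] shift cm, in present axes [ 0.12  0.11 10.52] in turned axes [ 0.13  0.09 10.52]
wrist red 998 mid [0.633  0.2552 0.0714] mean [0.6309 0.2515 0.091 ] ext [0.022 0.025 0.062] ang 58.5 r 0.0958
wrist redtop 690 mid [0.633  0.2553 0.0992] mean [0.6325 0.2542 0.1001] ext [0.022 0.025 0.006] ang 58.5 r 0.0958
wrist green 492 mid [0.5212 0.2894 0.0069] mean [0.521  0.2893 0.0068] ext [0.023 0.028 0.005] ang 118.1 r 0.1314
scene red 165 mid [0.6369 0.2551 0.0735] mean [0.6392 0.2542 0.0764] ext [0.024 0.025 0.067] ang 56.5 r 0.0978
scene redtop 43 mid [0.6365 0.255  0.1014] mean [0.6369 0.2545 0.1007] ext [0.023 0.025 0.011] ang 56.7 r 0.0975
scene green 32 mid [0.5204 0.2876 0.0068] mean [0.5206 0.2884 0.0072] ext [0.022 0.026 0.013] ang 118.7 r 0.1302
```

View pics/w10.png

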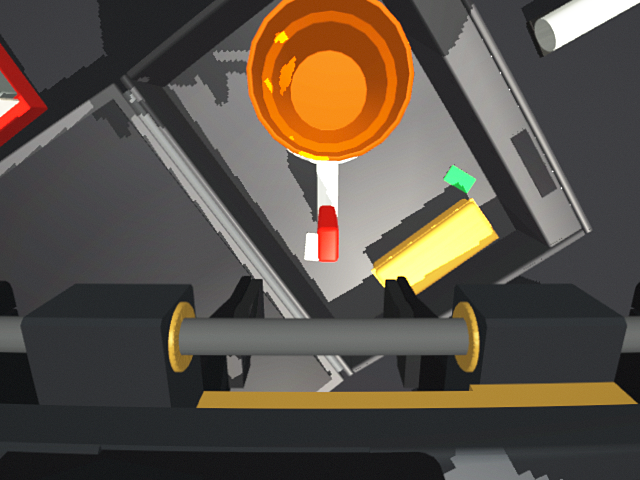

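Handle at (328,232), between the jaws; white strip at (311,246) just beside it, green mark at (459,178). Descend round the handle and close to a loose cage.

Request:
{"name": "servo_tool", "arguments": {
  "deltas": [
    {"delta_pos": [0.1, 0.1, 1.5], "rot": [0, 0, 0.1], "gripper": 100},
    {"delta_pos": [0, 0, 2.5], "rot": [0, 0, 0], "gripper": 100},
    {"delta_pos": [0, 0, 2.5], "rot": [0, 0, 0], "gripper": 100},
    {"delta_pos": [0, 0, 2], "rot": [0, 0, 0], "gripper": 100},
    {"delta_pos": [0, 0, 1.2], "rot": [0, 0, 0], "gripper": 100},
    {"delta_pos": [0, 0, 0.8], "rot": [0, 0, 0], "gripper": 100},
    {"delta_pos": [0, 0, 0], "rot": [0, 0, 0], "gripper": 100}
  ]
}}

```text
time_s: 24.5
position: [0.6332, 0.253, 0.0969]
eef_rot: [1.516, -2.75, 0.002]
contact_force: [-0.2, 0.4, 0.4]
grip_width: 0.605
```

Request:
{"name": "servo_tool", "arguments": {
  "deltas": [
    {"delta_pos": [0, 0, 0], "rot": [0, 0, 0], "gripper": 200},
    {"delta_pos": [0, 0, 0], "rot": [0, 0, 0], "gripper": 200},
    {"delta_pos": [0, 0, 0], "rot": [0, 0, 0], "gripper": 200},
    {"delta_pos": [0, 0, 0], "rot": [0, 0, 0], "gripper": 200}
  ]
}}

```text
time_s: 24.9
position: [0.6336, 0.2533, 0.098]
eef_rot: [-1.516, 2.751, -0.002]
contact_force: [-0.0, 0.0, 0.9]
grip_width: 0.333
```

```bash
python3 -c "
from plan import *
go(*hand(57.8,.098))
go(*hand(118.5,.098))"
```

```text
t 24.9 pos [0.6336 0.2533 0.098 ] F [-0.   0.   0.9] grip 0.333
rot deg [-0.06 -0.01 -0.08] shift cm, in present axes [-0.01 -0.03  0.  ] in turned axes [-0.01 -0.03  0.  ]
t 24.9 pos [0.6336 0.2533 0.098 ] F [-0.   0.   0.9] grip 0.333
rot deg [-5.000e-02 -4.000e-02 -6.078e+01] shift cm, in present axes [ 4.83  8.2  -0.01] in turned axes [-4.8   8.22  0.  ]
```

Request:
{"name": "servo_tool", "arguments": {
  "deltas": [
    {"delta_pos": [0, 0, 0], "rot": [0, 0, 0], "gripper": 200},
    {"delta_pos": [0, 0, 0], "rot": [0, 0, 0], "gripper": 200},
    {"delta_pos": [0.02, 0.626, 0], "rot": [0, 0, -3.8], "gripper": 200},
    {"delta_pos": [0.02, 0.626, 0], "rot": [0, 0, -3.8], "gripper": 200},
    {"delta_pos": [0.02, 0.626, 0], "rot": [0, 0, -3.8], "gripper": 200},
    {"delta_pos": [0.02, 0.626, 0], "rot": [0, 0, -3.8], "gripper": 200},
    {"delta_pos": [0, 0, 0], "rot": [0, 0, 0], "gripper": 200}
  ]
}}

```text
time_s: 25.6
position: [0.6103, 0.2638, 0.0974]
eef_rot: [1.867, -2.526, 0.002]
contact_force: [-0.6, 0.5, 0.1]
grip_width: 0.213
```

```bash
python3 -c "
from plan import *
go(*hand(73,.098))
go(*hand(118.5,.098))"
```

```text
t 25.6 pos [0.6103 0.2638 0.0974] F [-0.6  0.5  0.1] grip 0.213
rot deg [-0.01 -0.08 -0.06] shift cm, in present axes [-0.   -0.08 -0.06] in turned axes [-0.   -0.08 -0.06]
t 25.6 pos [0.6103 0.2638 0.0974] F [-0.6  0.5  0.1] grip 0.213
rot deg [ 2.000e-02 -8.000e-02 -4.556e+01] shift cm, in present axes [ 2.83  6.65 -0.06] in turned axes [-2.77  6.68 -0.06]
```

Request:
{"name": "servo_tool", "arguments": {
  "deltas": [
    {"delta_pos": [0.02, 0.626, 0], "rot": [0, 0, -3.8], "gripper": 200},
    {"delta_pos": [0.02, 0.626, 0], "rot": [0, 0, -3.8], "gripper": 200},
    {"delta_pos": [0.02, 0.626, 0], "rot": [0, 0, -3.8], "gripper": 200},
    {"delta_pos": [0.02, 0.626, 0], "rot": [0, 0, -3.8], "gripper": 200},
    {"delta_pos": [0.02, 0.626, 0], "rot": [0, 0, -3.8], "gripper": 200},
    {"delta_pos": [0.02, 0.626, 0], "rot": [0, 0, -3.8], "gripper": 200},
    {"delta_pos": [0.02, 0.626, 0], "rot": [0, 0, -3.8], "gripper": 200},
    {"delta_pos": [0.02, 0.626, 0], "rot": [0, 0, -3.8], "gripper": 200}
  ]
}}

```text
time_s: 26.4
position: [0.5617, 0.2654, 0.0974]
eef_rot: [-2.465, 1.948, -0.002]
contact_force: [2.0, -0.7, -0.9]
grip_width: 0.217
```

Request:
{"name": "servo_tool", "arguments": {
  "deltas": [
    {"delta_pos": [0.02, 0.626, 0], "rot": [0, 0, -3.8], "gripper": 200},
    {"delta_pos": [0.02, 0.626, 0], "rot": [0, 0, -3.8], "gripper": 200},
    {"delta_pos": [0.02, 0.626, 0], "rot": [0, 0, -3.8], "gripper": 200},
    {"delta_pos": [0.02, 0.626, 0], "rot": [0, 0, -3.7], "gripper": 200},
    {"delta_pos": [0, 0, 0], "rot": [0, 0, 0], "gripper": 200},
    {"delta_pos": [0, 0, 0], "rot": [0, 0, 0], "gripper": 200}
  ]
}}

```text
time_s: 27.0
position: [0.538, 0.2564, 0.0975]
eef_rot: [2.696, -1.611, 0.001]
contact_force: [0.2, -0.2, -1.0]
grip_width: 0.213
```

```bash
python3 -c "
from ring import *
go(*hand(118.5,.098))
ring('wrist','w11.png'); ring('scene','s11.png'); ring('side','d11.png')"
```

```text
t 27.0 pos [0.538  0.2564 0.0975] F [ 0.2 -0.2 -1. ] grip 0.213
rot deg [ 0.04 -0.06 -0.21] shift cm, in present axes [ 0.03 -0.03 -0.05] in turned axes [ 0.03 -0.03 -0.05]
wrist red 2108 mid [0.5968 0.1873 0.0712] mean [0.5437 0.2489 0.0829] ext [0.179 0.145 0.062] ang 45.2 r 0.0195
wrist redtop 840 mid [0.5411 0.253  0.0992] mean [0.542  0.2518 0.0997] ext [0.015 0.014 0.006] ang 117.8 r 0.0898
scene red 90 mid [0.5455 0.2572 0.0727] mean [0.5454 0.2541 0.0664] ext [0.02  0.025 0.065] ang 114.1 r 0.0918
scene redtop 11 mid [0.5444 0.2494 0.1007] mean [0.5454 0.2491 0.1   ] ext [0.017 0.007 0.009] ang 117.0 r 0.0852
scene green 27 mid [0.5225 0.2911 0.0083] mean [0.5195 0.2906 0.0065] ext [0.028 0.02  0.015] ang 117.2 r 0.1322
side red 89 mid [0.5388 0.2488 0.0797] mean [0.5396 0.2467 0.075 ] ext [0.026 0.032 0.078] ang 120.4 r 0.0873
side redtop 15 mid [0.5434 0.2494 0.1017] mean [0.5449 0.2497 0.1002] ext [0.016 0.021 0.011] ang 117.6 r 0.0856
```

View pics/w11.png

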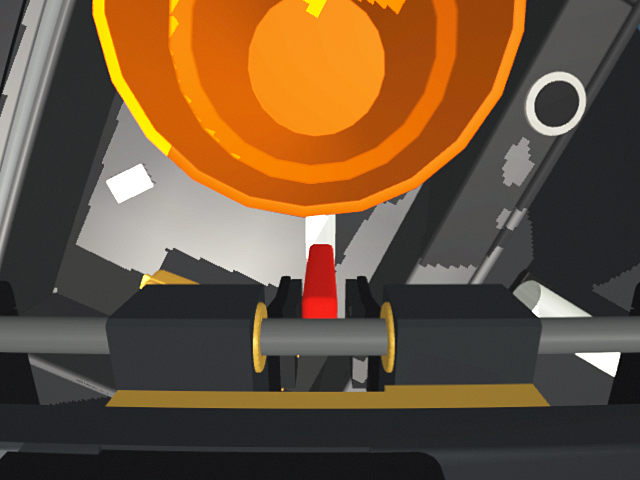

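Handle at (320,280), caged and near the mark. I close to centre it, check, then open and lift away.

Request:
{"name": "servo_tool", "arguments": {
  "deltas": [
    {"delta_pos": [0, 0, 0], "rot": [0, 0, 0], "gripper": 255},
    {"delta_pos": [0, 0, 0], "rot": [0, 0, 0], "gripper": 255},
    {"delta_pos": [0, 0, 0], "rot": [0, 0, 0], "gripper": 255},
    {"delta_pos": [0, 0, 0], "rot": [0, 0, 0], "gripper": 255}
  ]
}}

```text
time_s: 27.55
position: [0.5383, 0.2567, 0.0973]
eef_rot: [2.699, -1.608, 0.002]
contact_force: [2.3, 1.5, -2.9]
grip_width: 0.159
```

Request:
{"name": "servo_tool", "arguments": {
  "deltas": [
    {"delta_pos": [0, 0, 0], "rot": [0, 0, 0], "gripper": 100},
    {"delta_pos": [0, 0, 0], "rot": [0, 0, 0], "gripper": 100},
    {"delta_pos": [0, 0, 0], "rot": [0, 0, 0], "gripper": 100},
    {"delta_pos": [0, 0, 0], "rot": [0, 0, 0], "gripper": 100},
    {"delta_pos": [0, 0, -2], "rot": [0, 0, 0], "gripper": 100},
    {"delta_pos": [0, 0, -4], "rot": [0, 0, 0], "gripper": 100},
    {"delta_pos": [0, 0, -4.5], "rot": [0, 0, 0], "gripper": 100},
    {"delta_pos": [0, 0, -4], "rot": [0, 0, 0], "gripper": 100}
  ]
}}

```text
time_s: 28.35
position: [0.5377, 0.2564, 0.2445]
eef_rot: [2.698, -1.608, 0.002]
contact_force: [0.8, 0.2, 0.3]
grip_width: 0.605
```

```bash
python3 -c "
from ring import *
go(*hand(118.5,.098))
ring('wrist','w12.png'); ring('scene','s12.png'); ring('side','d12.png')"
```

```text
t 28.35 pos [0.5377 0.2564 0.2445] F [0.8 0.2 0.3] grip 0.605
rot deg [ 0.01 -0.07 -0.09] shift cm, in present axes [ 0.03 -0.06 14.65] in turned axes [ 0.05 -0.05 14.65]
wrist red 746 mid [0.5369 0.2578 0.0715] mean [0.5389 0.2546 0.0917] ext [0.021 0.025 0.063] ang 118.7 r 0.0961
wrist redtop 530 mid [0.5369 0.2579 0.0995] mean [0.5375 0.2572 0.1003] ext [0.021 0.024 0.007] ang 118.6 r 0.0962
wrist green 107 mid [0.5167 0.2969 0.0064] mean [0.5167 0.2971 0.0067] ext [0.016 0.013 0.004] ang 118.3 r 0.1401
scene red 163 mid [0.5264 0.2621 0.073 ] mean [0.5423 0.2568 0.0759] ext [0.054 0.035 0.066] ang 122.6 r 0.1051
scene redtop 35 mid [0.5412 0.2579 0.101 ] mean [0.5412 0.2569 0.1007] ext [0.023 0.022 0.01 ] ang 116.4 r 0.0942
scene green 27 mid [0.5199 0.2895 0.0063] mean [0.5202 0.2898 0.0065] ext [0.021 0.018 0.011] ang 118.5 r 0.132
side red 98 mid [0.5392 0.2534 0.073 ] mean [0.538  0.2506 0.0741] ext [0.019 0.03  0.062] ang 118.7 r 0.0911
side redtop 17 mid [0.5379 0.2553 0.0999] mean [0.5388 0.2544 0.0998] ext [0.014 0.026 0.008] ang 118.9 r 0.0934
```

View pics/w12.png

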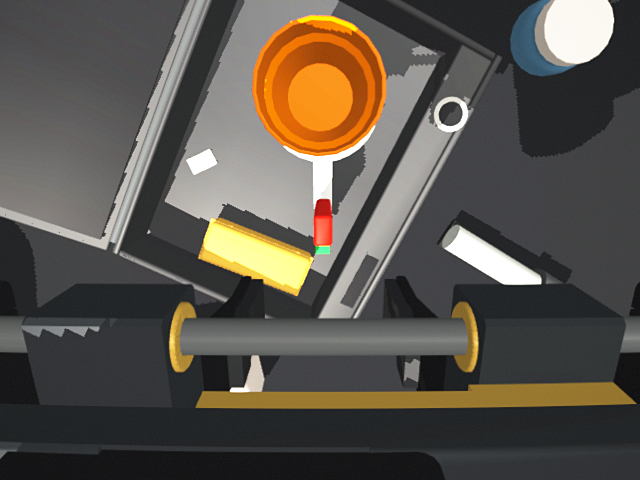

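The handle (322,222) points straight at the green strip (322,250). All three cups stand in the stack, and the tin and torch look untouched. One last check of the stack, then I hand in.

```bash
python3 - <<'E'
from chk import *
for c in["scene","side","wrist"]: cups(c,dict(orange=HOLD+[0,0,.064],blue=HOLD+[0,0,.032],grey=HOLD),c+"13.png")
s=ctrl.get_state(); print(s["time_s"],s["contact_force"].round(1)); print(ctrl.hand_in())
E
```

```text
scene orange 576 [0.5846 0.1745 0.0766] 0.0008
scene blue 87 [0.586  0.1741 0.0479] 0.0005
scene grey 346 [0.5849 0.1739 0.0163] 0.0009
side orange 382 [0.5856 0.1736 0.0775] 0.0011
side blue 88 [0.5846 0.1731 0.0518] 0.0009
side grey 287 [0.5838 0.1725 0.0144] 0.001
wrist orange 14716 [0.5819 0.1779 0.0738] 0.0006
wrist blue 0
wrist grey 0
28.65 [-0.5 -0.1 -0.6]
the job is handed in; nothing more can be done
None
```

I lowered the blue cup into the grey cup and the orange cup into the blue one. Then I turned the lock ring until its red handle pointed at the green mark. I handed in at 28.65 s with the arm clear of everything; it reported no verdict.

**Cups:** I let go of each cup only after its contact force rose at the expected height, about 6 N each time. In the last check the orange cup's underside read 74 to 77 mm up (74 mm expected). The cups look upright and on one axis.

**Lock ring:** The handle read 118.6° (wrist) and 118.9° (side), against about 118.4° for the green strip. The scene camera put the handle at 116.4°, about 2° less. The last wrist picture shows handle and strip in line.

**Weaker readings:**
- With the stack in place, little of the blue and grey cups shows. Their heights in the last fits are therefore too high: blue 48 to 52 mm, grey 14 to 16 mm. Earlier clear views gave blue 42 to 45 mm (42 mm expected).
- The last wrist fit put the orange cup about 4 mm to one side; the other two cameras did not.
- The tin, torch and other bystanders looked undisturbed in the pictures, but I did not measure them again.

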